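Pop a coffee capsule and catch it on the chute

ROBOT

A 6-joint arm with a two-finger parallel gripper is mounted at the origin on the work surface. World frame = base frame: x ahead of the robot, y to its left, z up, the work surface at z = 0. Lengths are in m, angles in rad, forces in N, time in s.
With the tool pointing down it reaches from about 0.4 to 0.825 m from the base axis. Payload 7 kg.
Tool frame: the origin (TCP) lies at the centre of the arm's flange, where the gripper is bolted on; the fingertips stand 178 mm ahead of it and the grasp point (between the pads) lies 159 mm ahead of it; x points along the fingers, z is the direction in which the jaws open and shut, and the axes are right-handed (so a half turn about x gives the same grasp; the last joint's range is limited). The gripper opens to 88 mm and grips with 3 to 60 N. Pads are 19 mm wide; open, the fingers measure 130 mm over their backs; the gripper's body (78 mm by 193 mm) begins 47 mm behind the grasp point.
Start: joints at [1.629, 0.359, 0.012, 0, -1.224, -0.288], TCP at [0.154, 0.657, 0.405] pointing down, gripper open.
Joint ranges: [-3.07, 3.07], [-1.43, 2.12], [-1.02, 1.25], [-3.03, 1.67], [-3.05, -0], [-3.03, 3.03]. Speed limits (rad/s): [2.39, 2.39, 3.01, 3.14, 3.14, 3.14].

INTERFACE

Orientations are given as [roll, pitch, yaw] about the fixed x, y, z axes, in that order (R = Rz(yaw) Ry(pitch) Rx(roll)).
In Python, from station import telemetry, optics, job_done, finder gives the robot as it stands.
- The arm moves only by the tool play_rows, never from a script. Its argument "steps" is a list of rows, each an object of numbers: "gripper": the opening, from 0 (shut) to 1 (fully open); "tx", "ty", "tz": the shift along the tool's x, y, z in units of 25 mm (1.0 is 25 mm); "ax", "ay", "az": the turn, a rotation vector about the tool's x, y, z in units of 6 degrees (1.0 is 6 degrees). In form: [{"gripper": .., "tx": .., "ty": .., "tz": .., "ax": .., "ay": .., "az": ..}, ...]. A call has 1 to 20 rows; each row shifts and turns the commanded pose from where the row before left it, along the tool's axes as they then stand; what a row does not reach is not made up. A row lasts 1/12 s, in which the tool goes at most 41.7 mm and 7.16 degrees, less where a joint would pass 70% of its speed; a pose out of reach is approached as far as the arm can. A call is refused whole if a number of a shift passes 1 or a number of a turn 1, either way. A call with a gripper value outside its range is refused whole. The fingers move at their own pace and stop on an object; "newtons" is the grip in N (left out, the last holds). Time passes only in rows, so rows that do not move let the fingers close. It gives the time, the measured TCP pose, the force and the opening at its end, in the units of the state.
- telemetry.get_state(): the state, without advancing time (a new reading comes with each control period).
- optics.grab_frame(name): name is "scene" or "top" or "wrist"; returns the picture (480x640x3 uint8, red, green, blue); there is no depth.
- optics.calibration(name): a dict with "fx", "fy", "cx", "cy" (pixels), "k1" (the pictures are not rectified: a ray, as slopes to the right and down, at radius r is drawn at 1 + k1 r^2 times it, then the intrinsics apply), "T" (4x4, takes a point from camera to world coordinates); the wrist camera has in their place "mount" (4x4, takes a point from camera to tool coordinates, whose origin is the TCP and whose axes are the tool frame's). Camera axes: x right, y down, z forward; pixel columns grow to the right and rows downward; lengths in m; the calibration is good to about 2 mm. A picture is of the moment at which its call begins: read the wrist's pose just before it. calibration takes no time and is no camera call.
- job_done(): hands the job in, once; it reports no verdict.
Trained networks look in the newest picture that a camera, given by its name, has taken for a name from the list of things; names that differ only in an ending like _2 or _b are one class to them, and where a whole thing is asked for, a point or a joint stands for the part that bears it (a point fixed in the world has none). Each returns a list of dicts, best first, with "confidence" (0 to 1); they miss things now and then, are a little off and sometimes report something else, mostly with a low value. They report only what shows in the picture. A call takes as long as a camera call. They do not tell look-alikes from the thing itself.
- finder.look_for(query, camera): "extent" ([left, top, right, bottom] in pixels, round what is visible of it).
- finder.silhouettes(query, camera): "pixels" (480x640 bool, what is visible of it) and "extent" ([left, top, right, bottom] in pixels, round what is visible of it).
- finder.pinpoint(query, camera): "location" ([row, column] in pixels: a listed point, or the origin of a listed thing).
The state is a dict: "t": time; "q": joint angles; "qd": joint speeds; "joint_efforts": joint torques, N m; "eef_pos": TCP position; "ee_rot": TCP orientation; "force": force on the tool from outside, world axes, zero at the start; "moment": the same for the moment, N m; "width": finger opening in m.
Only numpy, scipy, OpenCV 4.12 (cv2) and the standard library are available. Lean on these libraries where they do the work, as an engineer would, in place of code of your own. Each camera call takes 0.05 s, during which the arm holds its last target.

TASK

Press the spring key of the coffee capsule dispenser all the way down with one finger, and use the other finger to stop the capsule that pops out onto the sloping chute before it slides off the end. Let the key do the ejecting, do not lift the capsule, and leave the other things on the worktop alone. Finish while holding: key still pressed down, capsule out of its seat and resting against your other finger on the slope.

Things in the scene. Friction and masses are not known exactly. Their poses are not given: they have to be found in the camera images.
- dispenser: Black plastic capsule dispenser, fixed; base plate 200 x 130 x 8 mm. Origin on its underside, on the chute's centre line, z up. A steel chute runs downhill to its own -x; the key is on its +y side. Tallest part: housing behind the seat, x 72 to 98, y -30 to 30 mm, 92 mm tall. Nothing covers seat or chute. Pressing the key drives a pusher behind the capsule, 2 mm downhill per mm of key travel.
- seat (a point): Centre of the level capsule seat at the head of the chute: x = 40, y = 0, height 62 mm in the dispenser's frame; side rims to height 76 mm. The seat ends at x = 30 mm, where the chute starts. At about 6 to 9 mm of key travel the capsule tips onto the chute and slides.
- chute_end (a point): Centre of the open lower end of the chute: x = -100, y = 0, height 15 mm in the dispenser's frame. The chute is straight, falls at 20 degrees from x = 30 mm, is 42 mm wide inside, rims 6 mm above its surface. It is polished: a capsule never stays on it by itself and is over the end within half a second unless something stands in its way.
- key (a joint): Travel of the aluminium key (flat pad, 34 mm along the dispenser's x, 30 mm along its y) in m: 0 up, 0.012 fully pressed; it moves straight down. Spring: about 2.5 N to start, 5.5 N fully down; it comes back up when let go.
- key_top (a point): Centre of the key's flat top; unpressed it lies 60 mm above the worktop, at x = -45, y = 62 mm in the dispenser's frame, and goes down with the key to 48 mm. The pad and its block (44 x 40 mm, 38 mm tall) are clear of the chute.
- stop_place (a point): Point on the chute's surface, on its centre line, half way down: x = -45, y = 0, height 35 mm in the dispenser's frame, 62 mm sideways from the key's centre. A good place for the stopping finger: with its tip at the height of the pressed key (48 mm) it clears chute and rims and is well below the top of the arriving capsule.
- capsule: Refillable metal coffee capsule, a blunt cone standing on its rim: 37 mm across the rim, 29 mm across near the top, 26 mm high, about 40 g. Origin at the centre of its underside. It starts in the dispenser's seat, at x = 40, y = 0, z = 62 mm in the dispenser's frame.
- spare: A second capsule of the same kind standing on the worktop; leave alone. Origin at the centre of its underside.
- mug: White mug, 76 mm across, 85 mm high, handle to its own +y; leave alone. Origin at the centre of its underside.
- jar: Amber glass jar with a steel cap, 52 mm across, 85 mm high; leave alone. Origin at the centre of its underside.
- bowl: Small white bowl, 100 mm across, 40 mm high; leave alone. Origin at the centre of its underside.
Mind the look-alikes: they are no part of the job. There is more than one size of the dispenser; the one meant has the size given above. Leave any black look-alike of the capsule alone.

How it is judged:
By the outcome, as a careful person would: the job done as asked, in the order asked, and still so for the second after the job is handed in, while the arm keeps its last pose, push and grip.
It also fails if it takes over 29 s, if anything falls off the work surface, if the arm or the gripper's body presses on something with over 40 N, if the wrist force passes 120 N, or if a joint passes its speed limit or range.

## Working session

There is one attempt and no reset: what is moved stays moved. The work goes in short steps, Python scripts to look and compute and a tool call to move; the robot and the scene stay as the last step left them, time stands still between calls to the robot, and variables do not carry over. Pictures are saved under pics/ and viewed, and the job is handed in when it is done.

Besides the shell and the picture viewer there is one more tool, called after "Call:" by a JSON object that holds its "name" and its "arguments", one argument or row to a line. play_rows: Moves the arm, as the interface text tells. Its arguments: {"type":"object","properties":{"steps":{"type":"array"},"newtons":{"type":"number"}},"required":["steps"]}

```bash
mkdir -p pics; cat > h.py <<'E'
import numpy as np, cv2
from station import telemetry, optics, job_done, finder
E
python3 - <<'E'
from h import *
s=telemetry.get_state(); print({k:np.round(v,4).tolist() for k,v in s.items()})
for n in("scene","top"):
    im=optics.grab_frame(n); cv2.imwrite(f"pics/{n}0.png",im[:,:,::-1])
for n in("scene","top","wrist"):
    print(n,{k:np.round(v,4).tolist() for k,v in optics.calibration(n).items()})
E
```

```text
{'t': 0.0, 'q': [1.6291, 0.3594, 0.0111, -0.0004, -1.2241, -0.2881], 'qd': [0.0014, -0.0002, 0.0002, -0.0007, -0.0021, -0.0008], 'joint_efforts': [0.0006, -58.2718, 29.3067, 6.9979, 0.0071, -0.0001], 'eef_pos': [0.1537, 0.6571, 0.4037], 'ee_rot': [0.0818, 1.5691, -1.719], 'force': [0.5174, 0.3192, -0.4939], 'moment': [-0.0089, 0.0088, -0.0232], 'width': 0.0875}
scene {'fx': 619.2608, 'fy': 619.2608, 'cx': 312.5212, 'cy': 251.5354, 'k1': -0.1468, 'T': [[-0.1764, 0.6236, -0.7615, 1.3922], [0.9843, 0.1156, -0.1334, 0.194], [0.0048, -0.7731, -0.6343, 0.7596], [0.0, 0.0, 0.0, 1.0]]}
top {'fx': 556.5067, 'fy': 556.5067, 'cx': 312.9464, 'cy': 234.6666, 'k1': -0.0795, 'T': [[-0.0207, -0.9882, 0.1516, 0.4415], [-0.9991, 0.0149, -0.0389, 0.0663], [0.0362, -0.1523, -0.9877, 0.902], [0.0, 0.0, 0.0, 1.0]]}
wrist {'fx': 373.9273, 'fy': 373.9273, 'cx': 315.5549, 'cy': 238.4976, 'k1': -0.0519, 'mount': [[0.0008, -0.2821, 0.9594, 0.021], [-0.0004, -0.9594, -0.2821, 0.0762], [1.0, -0.0001, -0.0009, 0.0006], [0.0, 0.0, 0.0, 1.0]]}
```

View pics/scene0.png

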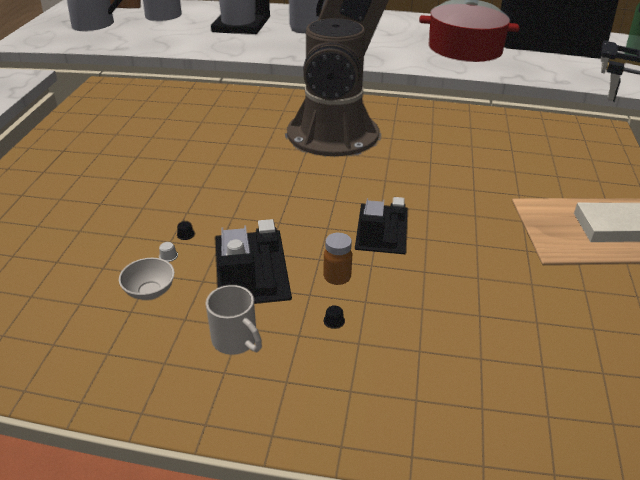

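View pics/top0.png

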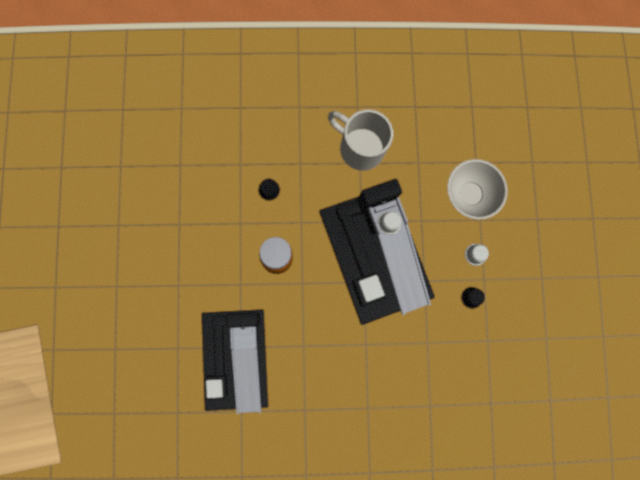

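Two dispensers: the big one at top (375,255) with a capsule in its seat, and a small one at (235,360) without. The big one's size (~120 px for 200 mm) fits. I'll confirm with an enlarged crop and fit the pose.

```bash
python3 - <<'E'
from h import *
im=cv2.imread("pics/top0.png"); c=im[165:335,300:460]
cv2.imwrite("pics/crop0.png",cv2.resize(c,None,fx=3.5,fy=3.5,interpolation=cv2.INTER_CUBIC))
im=cv2.imread("pics/scene0.png"); c=im[205:355,190:360]
c=cv2.convertScaleAbs(c,alpha=1.8,beta=20)
cv2.imwrite("pics/crop1.png",cv2.resize(c,None,fx=4,fy=4,interpolation=cv2.INTER_CUBIC))
optics.grab_frame("top")
for q in("key_top","chute_end","seat","capsule","stop_place","dispenser"):
    print(q,[(np.round(d["location"],1).tolist(),round(d["confidence"],2)) for d in finder.pinpoint(q,"top")][:3])
E
```

```text
key_top [([389.4, 216.1], 0.68)]
chute_end [([414.0, 248.8], 0.95), ([309.3, 413.9], 0.61)]
seat [([221.8, 389.5], 0.88), ([342.3, 246.0], 0.74)]
capsule [([295.8, 469.5], 0.78), ([192.7, 267.7], 0.62), ([273.3, 404.2], 0.55)]
stop_place [([386.0, 249.1], 0.81), ([276.4, 405.0], 0.62)]
dispenser [([361.7, 246.7], 0.88), ([251.2, 393.3], 0.69)]
```

View pics/crop0.png

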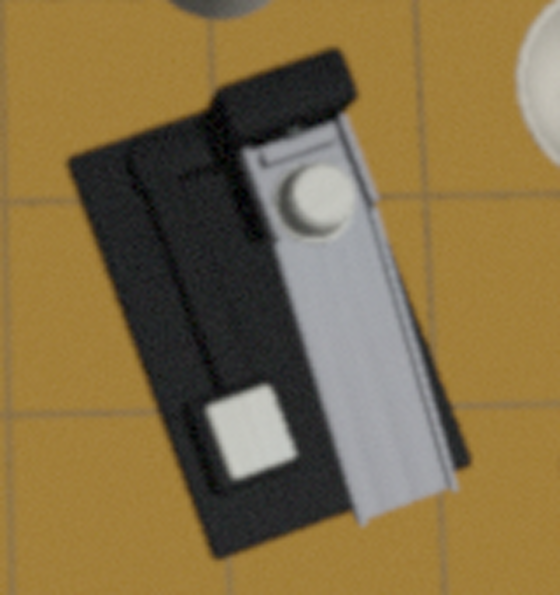

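View pics/crop1.png

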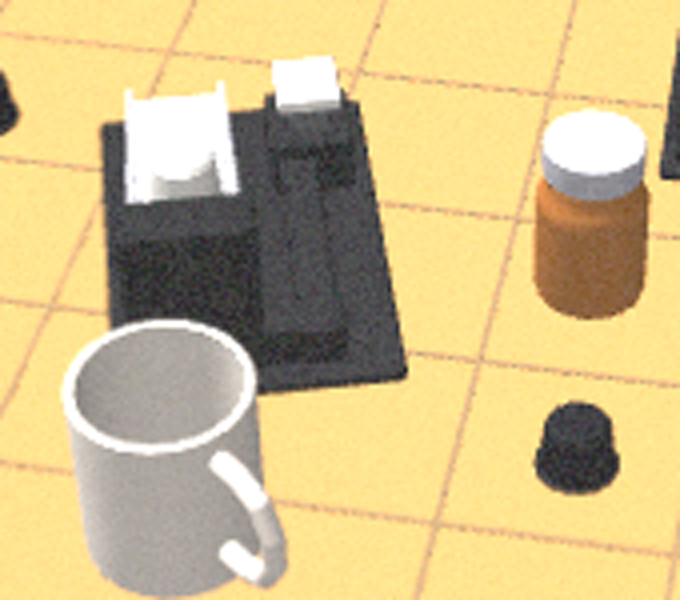

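```bash
cat >> h.py <<'E'
def proj(P,cal,T=None):
    T=np.array(cal["T"]) if T is None else T
    p=(np.atleast_2d(P)-T[:3,3])@T[:3,:3]
    a=p[:,:2]/p[:,2:]; r2=(a**2).sum(1,keepdims=True)
    a=a*(1+cal["k1"]*r2)
    return a*[cal["fx"],cal["fy"]]+[cal["cx"],cal["cy"]]
def d2w(P,v):
    c,s=np.cos(v[2]),np.sin(v[2]); P=np.atleast_2d(P)
    return P@np.array([[c,-s,0],[s,c,0],[0,0,1]]).T+[v[0],v[1],0]
KEY=[(-.028,.077,.06),(-.028,.047,.06),(-.062,.047,.06),(-.062,.077,.06)]
E
cat > fit.py <<'E'
from h import *
from scipy.optimize import least_squares
ct,cs=optics.calibration("top"),optics.calibration("scene")
kt=np.array([(205,404),(268,383),(300,459),(237,482)])/3.5+[300,165]-.36
bt=np.array([(70,160),(217,557),(470,464)])/3.5+[300,165]-.36
ce=np.array([(362,524),(457,489)])/3.5+[300,165]-.36
ks=np.array([(272,62),(335,57)])/4+[190,205]-.37
bs=np.array([(103,124),(356,100),(407,374)])/4+[190,205]-.37
def B(v): return [(.1,v[3],.008),(-.1,v[3],.008),(-.1,v[3]-.13,.008)]
CE=[(-.1,.0225,.020),(-.1,-.0225,.020)]
def res(v,w=(1,1)):
    r=[proj(d2w(KEY,v),ct)-kt, proj(d2w(B(v),v),ct)-bt, .5*(proj(d2w(CE,v),ct)-ce)]
    r2=[proj(d2w([KEY[2],KEY[3]],v),cs)-ks, proj(d2w([B(v)[2],B(v)[1],B(v)[0]],v),cs)-bs]
    return np.concatenate([w[0]*np.concatenate(r).ravel(),w[1]*np.concatenate(r2).ravel()])
for w in((1,1),(1,0),(0,1)):
    s=least_squares(res,[.45,-.03,.3,.09],args=(w,)); print(w,s.x.round(4),np.round(s.fun,1).tolist())
v=least_squares(res,[.45,-.03,.3,.09]).x; np.save("pose.npy",v)
print(d2w([(-.045,.062,.048),(-.045,0,.048),(.04,0,.062)],v).round(4))
for n,c,s0 in(("top",ct,"top0"),("scene",cs,"scene0")):
    im=cv2.imread(f"pics/{s0}.png"); big=cv2.resize(im,None,fx=4,fy=4,interpolation=cv2.INTER_CUBIC)
    for L in(KEY,B(v)+[(.1,v[3]-.13,.008)],[(-.1,.021,.015),(.03,.021,.062),(.03,-.021,.062),(-.1,-.021,.015)],[(.072,-.03,.092),(.072,.03,.092),(.098,.03,.092),(.098,-.03,.092)]):
        q=proj(d2w(L,v),c)*4+1.5; cv2.polylines(big,[q.astype(int)],True,(0,0,255),1)
    x,y=(300,165) if n=="top" else (190,200)
    cv2.imwrite(f"pics/ov_{n}.png",big[y*4:(y+150 if n=='scene' else y+150)*4+80-80,x*4:(x+180)*4])
E
python3 fit.py
```

```text
(1, 1) [ 0.5525 -0.0978  0.3253  0.0912] [-0.3, -0.9, 0.0, -1.6, -1.2, -2.2, -1.7, -2.1, -0.8, 0.5, -0.1, 3.2, 2.4, 1.9, -0.1, -1.1, -0.7, -1.0, -0.4, -0.0, -0.5, -0.1, -1.3, -2.0, 0.4, -1.7, -0.3, -2.2]
(1, 0) [ 0.5519 -0.0982  0.3261  0.0911] [-0.0, -0.5, 0.3, -1.2, -0.9, -1.9, -1.3, -1.7, -0.5, 0.8, 0.2, 3.5, 2.7, 2.2, 0.0, -1.0, -0.5, -0.9, -0.0, -0.0, -0.0, -0.0, -0.0, -0.0, 0.0, -0.0, -0.0, -0.0]
(0, 1) [ 0.5558 -0.096   0.3246  0.0909] [-0.0, -0.0, -0.0, -0.0, -0.0, -0.0, -0.0, -0.0, -0.0, -0.0, -0.0, 0.0, 0.0, -0.0, -0.0, -0.0, -0.0, -0.0, 0.1, 1.1, 0.1, 1.0, -1.1, -0.9, 0.8, -0.6, 0.1, -0.7]
[[ 0.49   -0.0535  0.048 ]
 [ 0.5098 -0.1122  0.048 ]
 [ 0.5904 -0.085   0.062 ]]
```

View pics/ov_top.png

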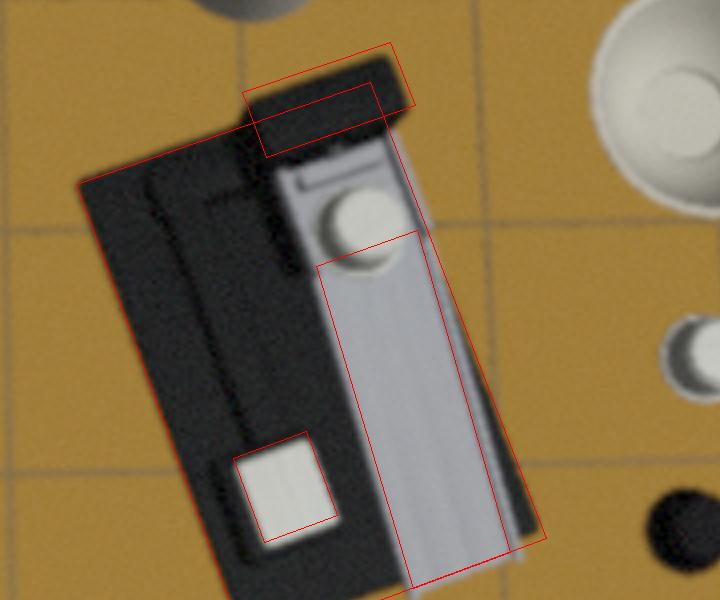

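View pics/ov_scene.png

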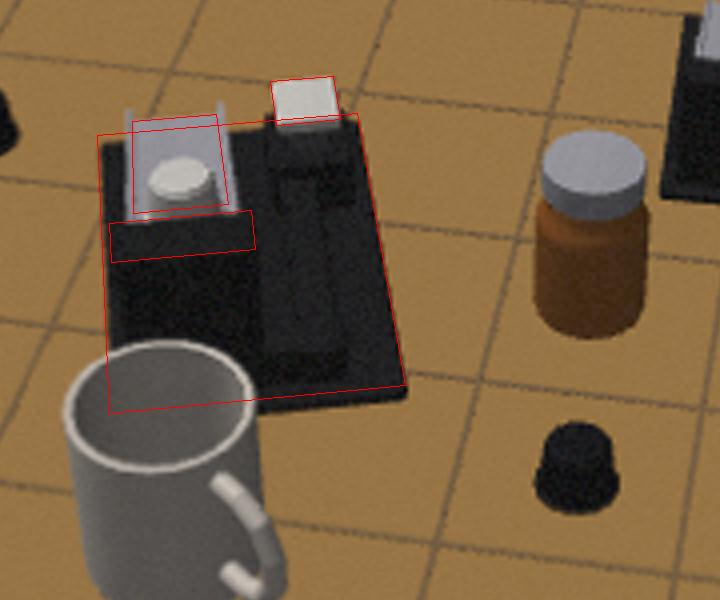

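```bash
sed -i 's/^def B(v).*/def B(v): return [(.1+v[4],v[3],.008),(-.1+v[4],v[3],.008),(-.1+v[4],v[3]-.13,.008)]/; s/\.3,\.09\]/.3,.09,0]/g; s/(.1,v\[3\]-.13,.008)\]/(.1+v[4],v[3]-.13,.008)]/' fit.py
sed -i 's/^CE=/HT=[(.098,.03,.092),(.098,-.03,.092)]; ht=np.array([(250,108),(388,55)])\/4+[300,165]-.37; HS=[(.072,-.03,.092),(.098,.03,.092)]\nCE=/; s/\.5\*(proj(d2w(CE,v),ct)-ce)/proj(d2w(CE,v),ct)-ce, proj(d2w(HT,v),ct)-ht/' fit.py; python3 fit.py
```

```text
(1, 1) [ 0.5491 -0.0987  0.3247  0.0909  0.0072] [0.3, 1.2, 0.7, 0.6, -0.6, -0.1, -1.0, 0.1, -1.5, -1.7, -1.0, 0.9, 1.5, -0.2, 0.3, -0.2, -0.8, 0.1, -1.2, -1.6, 1.3, -1.1, -0.4, -1.1, -0.5, -1.2, -1.3, -0.9, 0.6, -0.6, -0.2, -0.7]
(1, 0) [ 0.549  -0.0989  0.326   0.0907  0.0068] [0.5, 1.4, 0.8, 0.7, -0.4, 0.1, -0.8, 0.3, -1.3, -1.3, -0.6, 1.3, 1.9, -0.0, 0.5, -0.1, -0.6, 0.1, -1.2, -1.5, 1.3, -1.0, -0.0, -0.0, -0.0, -0.0, -0.0, -0.0, 0.0, -0.0, -0.0, -0.0]
(0, 1) [ 0.5525 -0.0971  0.3237  0.0907  0.0055] [-0.0, -0.0, -0.0, -0.0, -0.0, -0.0, -0.0, -0.0, -0.0, -0.0, -0.0, -0.0, 0.0, -0.0, -0.0, -0.0, -0.0, -0.0, -0.0, -0.0, 0.0, -0.0, 0.0, 0.0, -0.0, -0.0, -1.0, -0.3, 0.9, 0.1, 0.1, 0.1]
[[ 0.4867 -0.0543  0.048 ]
 [ 0.5065 -0.1131  0.048 ]
 [ 0.587  -0.086   0.062 ]]
```

View pics/ov_top.png

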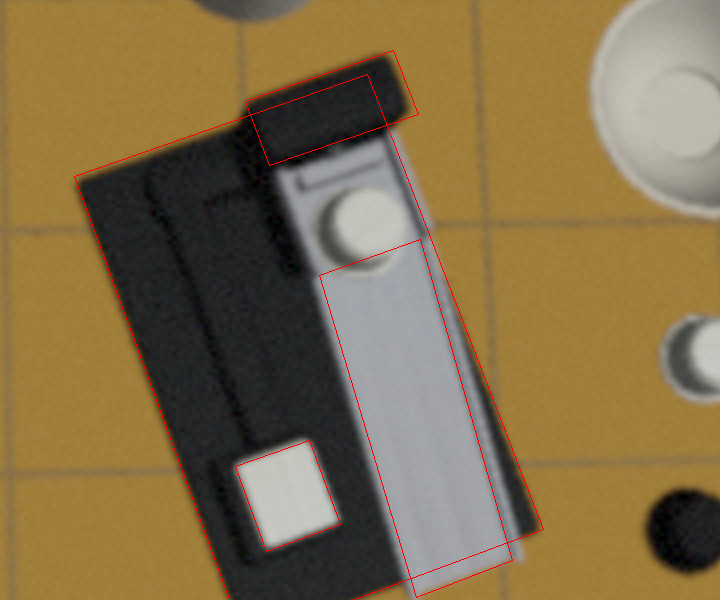

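```bash
cat >> h.py <<'E'
from scipy.spatial.transform import Rotation as Ro
def toolR(s): return Ro.from_euler("xyz",s["ee_rot"]).as_matrix()
def goal(v,tip,flip=1,mx=-.045,my=.031):
    yd=d2w([0,1,0],[0,0,v[2]])[0]*flip; xt=np.array([0,0,-1.])
    R=np.stack([xt,np.cross(yd,xt),yd],1); p=d2w([mx,my,tip+.178],v)[0]; return p,R
def delta(s,p,R):
    R0=toolR(s); print("shift rows units",(R0.T@(p-s["eef_pos"])/.025).round(2), "turn units",(Ro.from_matrix(R0.T@R).as_rotvec(degrees=True)/6).round(2))
E
python3 - <<'E'
from h import *
s=telemetry.get_state(); print(toolR(s).round(3))
v=np.load("pose.npy")
for f in(1,-1):
    p,R=goal(v,.15,f); print(p); delta(s,p,R)
E
```

```text
[[-0.     0.974 -0.228]
 [-0.    -0.228 -0.974]
 [-1.    -0.     0.   ]]
[ 0.49658002 -0.0837018   0.328     ]
shift rows units [ 3.07 20.1  25.73] turn units [24.71  0.   -0.  ]
[ 0.49658002 -0.0837018   0.328     ]
shift rows units [ 3.07 20.1  25.73] turn units [-5.29  0.    0.  ]
```

Call:
{"name": "play_rows", "arguments": {
  "steps": [
    {"gripper": 0.47, "ty": 0.95, "tz": 0.95},
    {"gripper": 0.47, "ty": 0.95, "tz": 0.95},
    {"gripper": 0.47, "ty": 0.95, "tz": 0.95},
    {"gripper": 0.47, "ty": 0.95, "tz": 0.95},
    {"gripper": 0.47, "ty": 0.95, "tz": 0.95},
    {"gripper": 0.47, "ty": 0.95, "tz": 0.95},
    {"gripper": 0.47, "ty": 0.95, "tz": 0.95},
    {"gripper": 0.47, "ty": 0.95, "tz": 0.95},
    {"gripper": 0.47, "ty": 0.95, "tz": 0.95},
    {"gripper": 0.47, "ty": 0.95, "tz": 0.95},
    {"gripper": 0.47, "ty": 0.95, "tz": 0.95},
    {"gripper": 0.47, "ty": 0.95, "tz": 0.95},
    {"gripper": 0.47, "ty": 0.95, "tz": 0.95},
    {"gripper": 0.47, "ty": 0.95, "tz": 0.95},
    {"gripper": 0.47, "ty": 0.95, "tz": 0.95},
    {"gripper": 0.47, "ty": 0.95, "tz": 0.95},
    {"gripper": 0.47, "ty": 0.95, "tz": 0.95},
    {"gripper": 0.47, "ty": 0.95, "tz": 0.95}
  ]
}}

```text
invalid input
```

Call:
{"name": "play_rows", "arguments": {
  "steps": [
    {"gripper": 0.47, "ty": 0.33, "tz": 0.95},
    {"gripper": 0.47, "ty": 0.33, "tz": 0.95},
    {"gripper": 0.47, "ty": 0.33, "tz": 0.95},
    {"gripper": 0.47, "ty": 0.33, "tz": 0.95},
    {"gripper": 0.47, "ty": 0.33, "tz": 0.95},
    {"gripper": 0.47, "ty": 0.33, "tz": 0.95},
    {"gripper": 0.47, "ty": 0.33, "tz": 0.95},
    {"gripper": 0.47, "ty": 0.33, "tz": 0.95},
    {"gripper": 0.47, "ty": 0.33, "tz": 0.95},
    {"gripper": 0.47, "ax": -0.9},
    {"gripper": 0.47, "ax": -0.9},
    {"gripper": 0.47, "ax": -0.9},
    {"gripper": 0.47, "ax": -0.9},
    {"gripper": 0.47, "ax": -0.9},
    {"gripper": 0.47, "ax": -0.8},
    {"gripper": 0.47},
    {"gripper": 0.47}
  ]
}}

```text
invalid input
```

```bash
cat > wl.py <<'E'
import sys
from h import *
n=sys.argv[1]
s=telemetry.get_state(); im=optics.grab_frame("wrist"); cv2.imwrite(f"pics/w{n}raw.png",im[:,:,::-1])
print(s["t"],np.round(s["eef_pos"],4),np.round(s["q"],2),np.round(s["force"],1),s["width"])
v=np.load("pose.npy"); delta(s,*goal(v,.15,-1))
c=optics.calibration("wrist"); T=np.eye(4); T[:3,:3]=toolR(s); T[:3,3]=s["eef_pos"]; T=T@np.array(c["mount"])
np.save(f"w{n}T.npy",T)
big=im[:,:,::-1].copy()
for L in(KEY,[(-.1,.021,.015),(.03,.021,.062),(.03,-.021,.062),(-.1,-.021,.015)],[(.072,-.03,.092),(.072,.03,.092),(.098,.03,.092),(.098,-.03,.092)]):
    cv2.polylines(big,[proj(d2w(L,v),c,T).astype(int)],True,(0,0,255),1)
cv2.imwrite(f"pics/w{n}.png",big)
E
python3 wl.py 1
```

```text
0.45 [0.1538 0.6572 0.4046] [ 1.63  0.36  0.01 -0.   -1.22 -0.29] [-0.2 -0.3  0.5] 0.08752804248162861
shift rows units [ 3.07 20.1  25.73] turn units [-5.29  0.    0.  ]
```

View pics/w1.png

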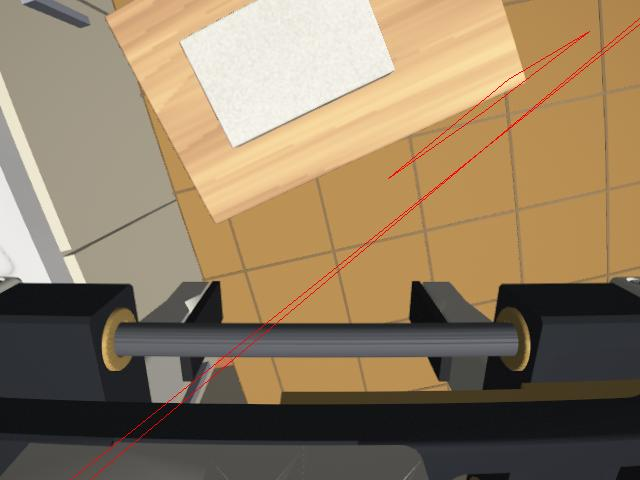

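The moves were refused and nothing moved (the wrist picture still shows the cutting board at the start). Rows probably need every key.

Call:
{"name": "play_rows", "arguments": {
  "steps": [
    {"gripper": 0.47, "tx": 0, "ty": 0.95, "tz": 0.95, "ax": 0, "ay": 0, "az": 0},
    {"gripper": 0.47, "tx": 0, "ty": 0.95, "tz": 0.95, "ax": 0, "ay": 0, "az": 0},
    {"gripper": 0.47, "tx": 0, "ty": 0.95, "tz": 0.95, "ax": 0, "ay": 0, "az": 0},
    {"gripper": 0.47, "tx": 0, "ty": 0.95, "tz": 0.95, "ax": 0, "ay": 0, "az": 0},
    {"gripper": 0.47, "tx": 0, "ty": 0.95, "tz": 0.95, "ax": 0, "ay": 0, "az": 0},
    {"gripper": 0.47, "tx": 0, "ty": 0.95, "tz": 0.95, "ax": 0, "ay": 0, "az": 0},
    {"gripper": 0.47, "tx": 0, "ty": 0.95, "tz": 0.95, "ax": 0, "ay": 0, "az": 0},
    {"gripper": 0.47, "tx": 0, "ty": 0.95, "tz": 0.95, "ax": 0, "ay": 0, "az": 0},
    {"gripper": 0.47, "tx": 0, "ty": 0.95, "tz": 0.95, "ax": 0, "ay": 0, "az": 0}
  ],
  "newtons": 20
}}

```text
t: 1.25
eef_pos: [0.3137, 0.3988, 0.405]
ee_rot: [3.016, 1.57, 1.216]
force: [-0.2, 0.8, 0.6]
width: 0.0419
```

Call:
{"name": "play_rows", "arguments": {
  "steps": [
    {"gripper": 0.47, "tx": 0, "ty": 0.95, "tz": 0.95, "ax": 0, "ay": 0, "az": 0},
    {"gripper": 0.47, "tx": 0, "ty": 0.95, "tz": 0.95, "ax": 0, "ay": 0, "az": 0},
    {"gripper": 0.47, "tx": 0, "ty": 0.95, "tz": 0.95, "ax": 0, "ay": 0, "az": 0},
    {"gripper": 0.47, "tx": 0, "ty": 0.95, "tz": 0.95, "ax": 0, "ay": 0, "az": 0},
    {"gripper": 0.47, "tx": 0, "ty": 0.95, "tz": 0.95, "ax": 0, "ay": 0, "az": 0},
    {"gripper": 0.47, "tx": 0, "ty": 0.95, "tz": 0.95, "ax": 0, "ay": 0, "az": 0},
    {"gripper": 0.47, "tx": 0, "ty": 0.95, "tz": 0.95, "ax": 0, "ay": 0, "az": 0},
    {"gripper": 0.47, "tx": 0, "ty": 0.95, "tz": 0.95, "ax": 0, "ay": 0, "az": 0},
    {"gripper": 0.47, "tx": 0, "ty": 0.95, "tz": 0.95, "ax": 0, "ay": 0, "az": 0},
    {"gripper": 0.47, "tx": 0, "ty": 0.95, "tz": 0.95, "ax": 0, "ay": 0, "az": 0}
  ]
}}

```text
t: 2.08
eef_pos: [0.4909, 0.1134, 0.4051]
ee_rot: [2.401, 1.57, 0.6]
force: [0.9, 1.3, 0.7]
width: 0.0416
```

Call:
{"name": "play_rows", "arguments": {
  "steps": [
    {"gripper": 0.47, "tx": 0, "ty": 0.25, "tz": 0.95, "ax": -0.6, "ay": 0, "az": 0},
    {"gripper": 0.47, "tx": 0, "ty": 0.25, "tz": 0.95, "ax": -0.6, "ay": 0, "az": 0},
    {"gripper": 0.47, "tx": 0, "ty": 0.25, "tz": 0.95, "ax": -0.6, "ay": 0, "az": 0},
    {"gripper": 0.47, "tx": 0, "ty": 0.25, "tz": 0.95, "ax": -0.6, "ay": 0, "az": 0},
    {"gripper": 0.47, "tx": 0, "ty": 0.25, "tz": 0.95, "ax": -0.6, "ay": 0, "az": 0},
    {"gripper": 0.47, "tx": 0, "ty": 0.0, "tz": 0.95, "ax": -0.6, "ay": 0, "az": 0},
    {"gripper": 0.47, "tx": 0, "ty": 0, "tz": 0.95, "ax": -0.6, "ay": 0, "az": 0},
    {"gripper": 0.47, "tx": 0, "ty": 0, "tz": 0.5, "ax": -0.6, "ay": 0, "az": 0},
    {"gripper": 0.47, "tx": 0, "ty": 0, "tz": 0, "ax": -0.49, "ay": 0, "az": 0},
    {"gripper": 0.47, "tx": 0, "ty": 0, "tz": 0, "ax": 0, "ay": 0, "az": 0}
  ]
}}

```text
t: 2.92
eef_pos: [0.5171, -0.0661, 0.4047]
ee_rot: [1.631, 1.571, 0.385]
force: [0.0, 1.0, 0.3]
width: 0.0415
```

```bash
python3 wl.py 1
```

```text
2.9167 [ 0.5171 -0.0661  0.4047] [ 0.25  0.1  -0.32 -0.   -1.14  1.65] [0.  1.  0.3] 0.04148384541783162
shift rows units [ 3.07 -1.    0.41] turn units [ 0. -0. -0.]
```

View pics/w1.png

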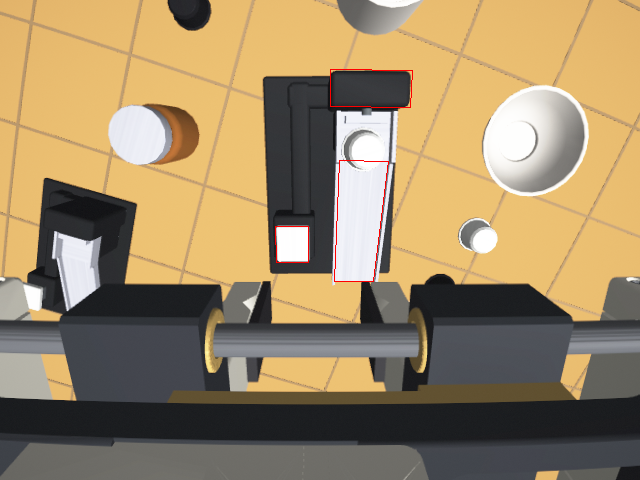

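Call:
{"name": "play_rows", "arguments": {
  "steps": [
    {"gripper": 0.55, "tx": 0.5, "ty": -0.25, "tz": 0.1, "ax": 0, "ay": 0, "az": 0},
    {"gripper": 0.55, "tx": 0.7, "ty": -0.25, "tz": 0.1, "ax": 0, "ay": 0, "az": 0},
    {"gripper": 0.55, "tx": 0.7, "ty": -0.25, "tz": 0.1, "ax": 0, "ay": 0, "az": 0},
    {"gripper": 0.55, "tx": 0.7, "ty": -0.25, "tz": 0.11, "ax": 0, "ay": 0, "az": 0},
    {"gripper": 0.55, "tx": 0.7, "ty": 0, "tz": 0, "ax": 0, "ay": 0, "az": 0},
    {"gripper": 0.55, "tx": 0.7, "ty": 0, "tz": 0, "ax": 0, "ay": 0, "az": 0},
    {"gripper": 0.55, "tx": 0.7, "ty": 0, "tz": 0, "ax": 0, "ay": 0, "az": 0},
    {"gripper": 0.55, "tx": 0.7, "ty": 0, "tz": 0, "ax": 0, "ay": 0, "az": 0},
    {"gripper": 0.55, "tx": 0.55, "ty": 0, "tz": 0, "ax": 0, "ay": 0, "az": 0},
    {"gripper": 0.55, "tx": 0.3, "ty": 0, "tz": 0, "ax": 0, "ay": 0, "az": 0},
    {"gripper": 0.55, "tx": 0, "ty": 0, "tz": 0, "ax": 0, "ay": 0, "az": 0},
    {"gripper": 0.55, "tx": 0, "ty": 0, "tz": 0, "ax": 0, "ay": 0, "az": 0}
  ]
}}

```text
t: 3.97
eef_pos: [0.4969, -0.0826, 0.2487]
ee_rot: [-0.967, 1.571, -2.214]
force: [-0.3, -1.8, 0.7]
width: 0.048
```

```bash
python3 wl.py 2; python3 - <<'E'
from h import *
s=telemetry.get_state(); delta(s,*goal(np.load("pose.npy"),.048,-1))
for n,b in(("top",(165,300)),("scene",(180,170))):
    im=optics.grab_frame(n)[b[0]:b[0]+170,b[1]:b[1]+180,::-1]; cv2.imwrite(f"pics/{n}2.png",cv2.resize(im,None,fx=3.5,fy=3.5,interpolation=cv2.INTER_CUBIC))
E
```

```text
3.9667 [ 0.4969 -0.0826  0.2487] [ 0.23  0.24 -0.56  0.   -0.77  1.67] [-0.3 -1.8  0.7] 0.04803460520404246
shift rows units [-3.17 -0.03  0.04] turn units [-0.01  0.    0.  ]
shift rows units [ 0.92 -0.03  0.03] turn units [-0.    0.   -0.01]
```

View pics/w2.png

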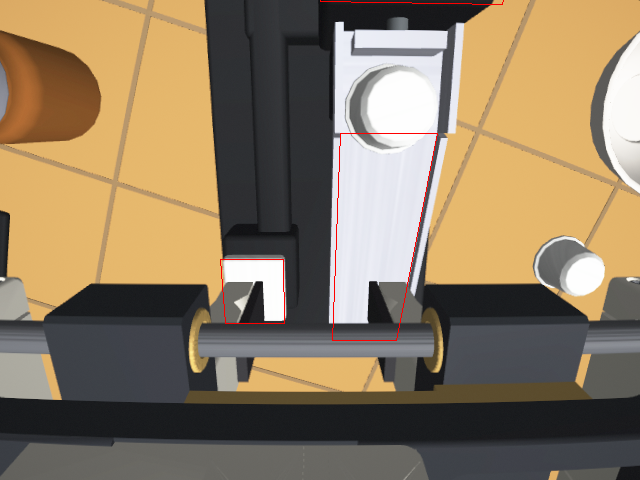

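View pics/scene2.png

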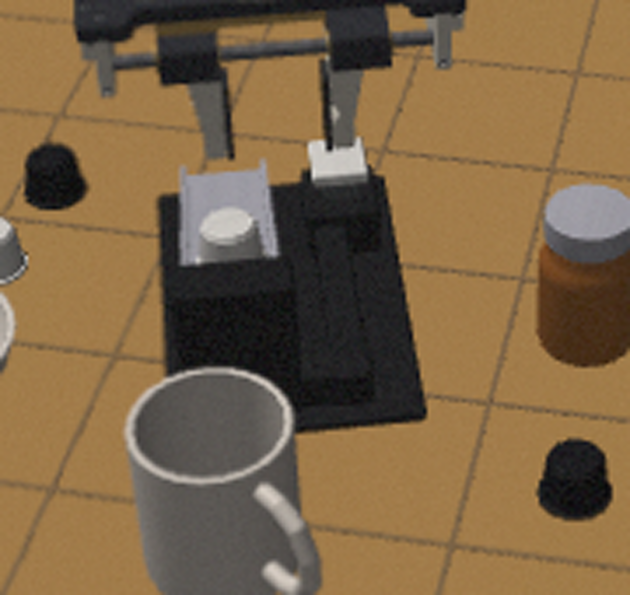

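Call:
{"name": "play_rows", "arguments": {
  "steps": [
    {"gripper": 0.55, "tx": 0.34, "ty": 0, "tz": 0, "ax": 0, "ay": 0, "az": 0},
    {"gripper": 0.55, "tx": 0.21, "ty": 0, "tz": 0, "ax": 0, "ay": 0, "az": 0},
    {"gripper": 0.55, "tx": 0.21, "ty": 0, "tz": 0, "ax": 0, "ay": 0, "az": 0},
    {"gripper": 0.55, "tx": 0.21, "ty": 0, "tz": 0, "ax": 0, "ay": 0, "az": 0},
    {"gripper": 0.55, "tx": 0, "ty": 0, "tz": 0, "ax": 0, "ay": 0, "az": 0},
    {"gripper": 0.55, "tx": 0, "ty": 0, "tz": 0, "ax": 0, "ay": 0, "az": 0},
    {"gripper": 0.55, "tx": 0, "ty": 0, "tz": 0, "ax": 0, "ay": 0, "az": 0},
    {"gripper": 0.55, "tx": 0, "ty": 0, "tz": 0, "ax": 0, "ay": 0, "az": 0}
  ]
}}

```text
t: 4.78
eef_pos: [0.4974, -0.0827, 0.226]
ee_rot: [1.225, 1.568, -0.021]
force: [-5.5, 2.5, 26.4]
width: 0.0481
```

```bash
cat > chk.py <<'E'
import sys
from h import *
n=sys.argv[1]
F=[]
s=telemetry.get_state(); print(np.round(s["t"],2),"tip",np.round(s["eef_pos"][2]-.178,4),"F",np.round(s["force"],1),"M",np.round(s["moment"],2),s["width"])
im=optics.grab_frame("wrist")[:,:,::-1]; F.append(cv2.resize(im[:300,150:550],(400,300)))
print(np.round(telemetry.get_state()["force"],1))
im=optics.grab_frame("scene")[195:295,190:323,::-1]; F.append(cv2.resize(im,(400,300),interpolation=cv2.INTER_CUBIC))
im=optics.grab_frame("top")[175:335,310:460,::-1]; F.append(cv2.resize(im,(281,300),interpolation=cv2.INTER_CUBIC))
print(np.round(telemetry.get_state()["force"],1))
cv2.imwrite(f"pics/c{n}.png",np.hstack(F[:2])); cv2.imwrite(f"pics/ct{n}.png",F[2])
E
python3 chk.py 1
```

```text
4.78 tip 0.048 F [-5.5  2.5 26.4] M [1.82 2.25 0.11] 0.04814064605248818
[-6.   3.9 26.7]
[-5.6  2.9 24.7]
```

View pics/c1.png

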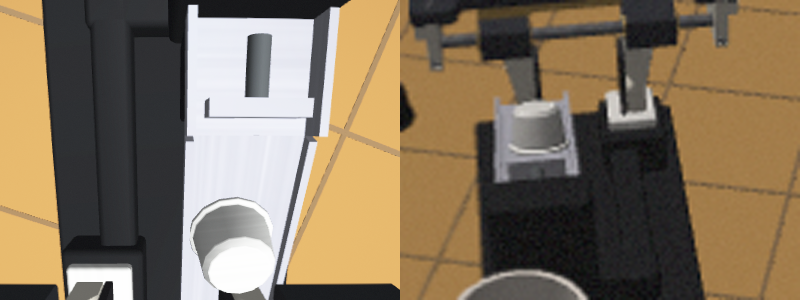

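Call:
{"name": "play_rows", "arguments": {
  "steps": [
    {"gripper": 0.55, "tx": 0, "ty": 0, "tz": 0, "ax": 0, "ay": 0, "az": 0},
    {"gripper": 0.55, "tx": 0, "ty": 0, "tz": 0, "ax": 0, "ay": 0, "az": 0},
    {"gripper": 0.55, "tx": 0, "ty": 0, "tz": 0, "ax": 0, "ay": 0, "az": 0},
    {"gripper": 0.55, "tx": 0, "ty": 0, "tz": 0, "ax": 0, "ay": 0, "az": 0},
    {"gripper": 0.55, "tx": 0, "ty": 0, "tz": 0, "ax": 0, "ay": 0, "az": 0},
    {"gripper": 0.55, "tx": 0, "ty": 0, "tz": 0, "ax": 0, "ay": 0, "az": 0},
    {"gripper": 0.55, "tx": 0, "ty": 0, "tz": 0, "ax": 0, "ay": 0, "az": 0},
    {"gripper": 0.55, "tx": 0, "ty": 0, "tz": 0, "ax": 0, "ay": 0, "az": 0}
  ]
}}

```text
t: 5.6
eef_pos: [0.4974, -0.0827, 0.226]
ee_rot: [1.222, 1.568, -0.024]
force: [-4.9, 2.4, 26.0]
width: 0.0481
```

```bash
python3 chk.py 2
```

```text
5.6 tip 0.048 F [-4.9  2.4 26. ] M [1.86 2.28 0.14] 0.048068321736490394
[-5.2  3.4 26. ]
[-4.4  3.2 24.4]
```

View pics/c2.png

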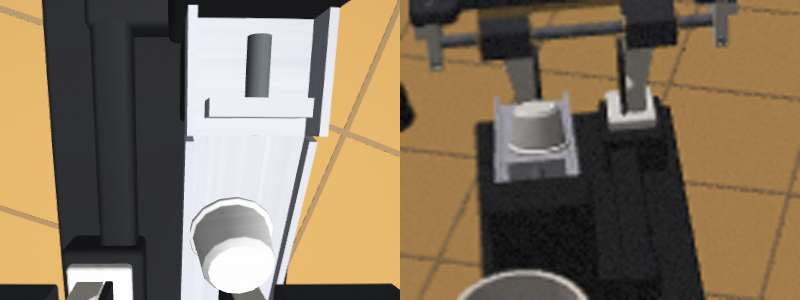

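The pictures 0.8 s apart are identical: the capsule rests on the chute against the finger at (235,260) in the left half, the pusher is fully out, and the key is down. Handing in.

```bash
python3 -c "
from h import *
print(job_done())"
```

```text
the job is handed in; nothing more can be done
None
```

The key is held all the way down and the ejected capsule is resting against the other finger on the chute. I handed the job in at about 6 s, well inside the 29 s limit.

**What I did:** I picked the larger of the two dispensers, the one with a metal capsule in its seat, and confirmed its size in an enlarged picture. I found its position from the top and scene cameras and checked that with the wrist camera. One finger then pressed the key while the other stood over the middle of the chute.

**Last checks:**
- **Key:** the fingertips are at 48 mm, the height of the fully pressed key. The upward force is about 26 N, well above the 5.5 N spring, so the key is against its stop.
- **Capsule:** two sets of pictures about 0.8 s apart show it not moving, out of its seat and against the finger.
- **Other things:** the arm went nowhere near them, but I took no final picture to check each one.

**What went wrong or disagreed:**
- My first two move calls were refused because the rows left out some keys. Nothing moved.
- The base plate fitted about 7 mm off from the position I first assumed along the dispenser's x, so I let that offset vary in the fit. After that the wrist view agreed to within about 2 mm.
- A sideways force of about 5 N remains at the wrist. It is steady and probably comes from friction on the key.

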